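# Load the mini chopper and hold its lid at the half-way pulse mark

## Task

Put the piece of white chocolate into the bowl of the mini chopper, then fit the orange bayonet lid: its two lugs go down through the two notches of the collar until the lid is fully seated. Twist the lid clockwise (seen from above) against its spring to the green pulse marks, half-way to the red lock marks, never on into the lock, and finish there still gripping the lid so that it stays at the green marks. Leave the spice jar, the tin and the onion alone.

Things in the scene. Friction and masses are not known exactly. Their poses are not given: they have to be found in the camera images.
- chopper: Mini chopper fixed to the worktop: white foot 116 mm across, clear bowl, white collar 108 mm across, its top 95 mm up. Origin: centre of its underside. z up = the lid's turning axis; x runs through the two alike, opposite notches (+x and -x). Mouth 75 mm across; notches 19 mm wide, reaching 49 mm from the axis. Rim 7 mm thick, under it an 8 mm high channel for the lugs.
- ledge (a point): On the chopper's axis, 80 mm above the worktop: height of the channel floor (ledge) on which the seated lid's lugs rest. Below it the bowl, 68 mm across inside; its floor is 42 mm below this point, with a blade hub 4 mm high. Same axes as the chopper.
- green_mark (a point): Top of the green pulse mark on the rim, 46 mm from the axis, 0.55 rad clockwise (from above) of the +x notch; a second one lies opposite. The red lock marks are 1.10 rad clockwise of the notches. Same axes as the chopper.
- twist (a joint): Sprung ring in the collar, 0 to 1.05 rad: how far the lid's lugs have pushed it clockwise. Lid angle from the notches = this + about 0.07 (free play). About 0.48 at the green marks; from 0.9 the lock has clicked. Spring torque 0.03 N m at 0, about 0.11 N m at the green marks; a lid let go turns back towards the notches.
- lid_grip (a point): Orange lid, 56 mm high, about 0.13 kg, upright on the worktop. Point: on its axis, mid grey bar grip, 41 mm above the underside. x along bar and both lugs, z up; a half turn looks the same. Bar 56 mm long, 14 mm thick, rising 32 mm from the flat top (24 mm above the underside). Body 70 mm across; lugs 13 mm wide, 6 mm thick, reach 45.5 mm from the axis, underside 6 mm above the lid's.
- chocolate_mid (a point): Two-square piece of cream-coloured white chocolate, 29 x 22 x 20 mm (x, y, z), about 0.03 kg, lying flat on the worktop. The point is at its centre, 10 mm above its underside.
- spice_jar: Spice jar with dark cap, 41 mm across, 105 mm high, a bystander. Origin: centre of its underside.
- tin: Tin can, 75 mm across, 58 mm high, a bystander. Origin: centre of its underside. It stands at the back, below the wall cabinet, whose underside is about 0.47 m above the worktop from x of about 0.62 m on: keep the arm's wrist clear of it when swinging across.
- onion_1: Red onion, about 84 mm across and 82 mm high, a bystander. Origin: centre of its underside.
Not all that is in view belongs to the job. Of the things that look like the part that bears lid_grip, the smaller one is meant.

How it is judged:
By the outcome, as a careful person would: the job done as asked, in the order asked, and still so for the second after the job is handed in, while the arm keeps its last pose, push and grip.
It also fails if it takes over 61 s, if anything falls off the work surface, if the arm or the gripper's body presses on something with over 40 N, if the wrist force passes 120 N, or if a joint passes its speed limit or range.

## Robot

A 6-joint arm with a two-finger parallel gripper is mounted at the origin on a cart in front of the work surface, level with it; the furniture and walls round the work are solid. World frame = base frame: x ahead of the robot, y to its left, z up, the work surface at z = 0. Lengths are in mm, angles in rad, forces in N, time in s.
With the tool pointing down it reaches from about 250 to 850 mm from the base axis. Payload 12.5 kg.
Tool frame: the origin (TCP) lies midway between the tips of the shut fingers; the grasp point (between the pads) lies 19 mm behind it; x points along the fingers, z is the direction in which the jaws open and shut, and the axes are right-handed (so a half turn about x gives the same grasp; the last joint's range is limited). The gripper opens to 93 mm and grips with 3 to 60 N. Pads are 15 mm wide; open, the fingers measure 128 mm over their backs; the gripper's body (75 mm by 188 mm) begins 65 mm behind the grasp point.
Start: joints at [-1.36, 0.351, 1.652, -0, 1.139, -0.085], TCP at [160.347, -526.092, 218.633] pointing down, gripper open.
Joint ranges: [-2.75, 2.75], [-0.79, 2.1], [0.01, 2.65], [-1.57, 4.71], [0.07, 3.14], [-2.87, 2.87]. Speed limits (rad/s): [2.22, 2.22, 2.79, 3.14, 3.14, 3.14].

## Interface

Orientations are given as a rotation vector (axis times angle).
In Python, from cell import manip, command_gripper, vision, recognise, mark_of gives the robot as it stands. Calls block until the motion is done:
- manip.move_ptp(position, orientation): joint-space move of the TCP to a pose.
- manip.move_straight(position, frame=None, feed=150, force_limit=None): straight line of the TCP; frame=None keeps the orientation; feed is the mean speed in mm/s. With force_limit (N) it stops when the force on the tool has changed by that much, and returns True; else False.
- manip.set_joints(angles): joint-space move.
- command_gripper(opening, squeeze=None): finger opening in mm; squeeze is the grip in N (None keeps the last); returns when the fingers have stopped.
- manip.wait(seconds).
- manip.solve_ik(position, orientation): joint angles nearest the present ones, or None.
- manip.sense(): the state.
- vision.grab_frame(name): name is "side" or "top" or "wrist"; returns a dict with "img" (420x560x3 uint8, red, green, blue), "fx", "fy", "cx", "cy" (pixels), "world_to_cam" (4x4, takes a point from world to camera coordinates); the wrist camera has in their place "tool_from_camera" (4x4, takes a point from camera to tool coordinates, whose origin is the TCP and whose axes are the tool frame's). Camera axes: x right, y down, z forward; pixel columns grow to the right and rows downward; lengths in mm; the calibration is good to about 2 mm. A picture is of the moment at which its call begins: read the wrist's pose just before it. There is no depth.
A pose or a line that the arm cannot do raises manip.PlanningError and nothing moves.
- manip.sign_off(): hands the job in, once; it reports no verdict.
Trained networks look in a picture, given as the dict that the camera call returned (one of the last four; its "shot" number tells which), for a name from the list of things; names that differ only in an ending like _2 or _b are one class to them, and where a whole thing is asked for, a point or a joint stands for the part that bears it (a point fixed in the world has none). Each returns a list of dicts, best first, with "conf" (0 to 1); they miss things now and then, are a little off and sometimes report something else, mostly with a low value. They report only what shows in the picture. A call takes as long as a camera call. They do not tell look-alikes from the thing itself.
- recognise(picture, label): "position" ([x, y, z] in mm, in world coordinates, good to about 4 mm: the middle of the surface that is visible of it).
- mark_of(picture, label): "position" ([x, y, z] in mm, in world coordinates, good to about 4 mm: a listed point, or the origin of a listed thing).
The state is a dict: "clock": time; "joints": joint angles; "qvel": joint speeds; "effort": joint torques, N m; "tool_pos": TCP position; "tool_rot": TCP orientation; "wrist_force": force on the tool from outside, world axes, zero at the start; "torque": the same for the moment, N m; "finger_gap": finger opening in mm.
Only numpy, scipy, OpenCV 4.12 (cv2) and the standard library are available. Lean on these libraries where they do the work, as an engineer would, in place of code of your own. Each camera call takes 0.05 s, during which the arm holds its last target. There are 200 camera calls.

## Working session

There is one attempt and no reset: what is moved stays moved. The work goes in short steps, each a Python script; the robot and the scene stay as the last script left them, time stands still between calls to the robot, and variables do not carry over. Pictures are saved under pics/ and viewed, about 8 in all and at most 12, crops included, and the job is handed in when it is done.

```bash
ls; mkdir -p pics
cat > h.py <<'E'
import numpy as np, cv2
from cell import manip, command_gripper, vision, recognise, mark_of
from scipy.spatial.transform import Rotation as R
def save(f,n): cv2.imwrite(f'pics/{n}.png',cv2.cvtColor(f['img'],cv2.COLOR_RGB2BGR))
def project(f,p):
    c=f['world_to_cam']@np.append(p,1.); return np.array([f['fx']*c[0]/c[2]+f['cx'],f['fy']*c[1]/c[2]+f['cy']])
def ray(f,uv,z):
    M=np.linalg.inv(f['world_to_cam']); d=M[:3,:3]@np.array([(uv[0]-f['cx'])/f['fx'],(uv[1]-f['cy'])/f['fy'],1]); o=M[:3,3]
    return o+d*(z-o[2])/d[2]
def down(a):
    """tool pointing down, jaw axis (tool z) along world angle a"""
    x=np.array([0,0,-1.]); z=np.array([np.cos(a),np.sin(a),0]); y=np.cross(z,x)
    return R.from_matrix(np.c_[x,y,z]).as_rotvec()
E
python3 - <<'E'
from h import *
s=manip.sense(); print(s['clock'],s['tool_pos'],s['tool_rot'],s['wrist_force'],s['finger_gap'])
for n in ['top','side']:
    f=vision.grab_frame(n); save(f,n+'0')
    for l in ['chopper','ledge','green_mark','lid_grip','chocolate_mid','spice_jar','tin','onion_1']:
        try: print(n,l,[(np.round(d['position']).tolist(),round(d['conf'],2),project(f,np.array(d['position'])).round().tolist()) for d in mark_of(f,l)][:4])
        except Exception as e: print(l,e)
print(manip.sense()['clock'])
E
```

```text
pics
0.0 [ 160.27907756 -525.76606067  218.10460449] [ 0.9893161   1.33565021 -0.98805108] [-0.51549745 -0.26906471  0.57065585] 92.73957935707166
top chopper [([443.0, 115.0, 2.0], 0.61, [270.0, 259.0])]
top ledge [([443.0, 117.0, 73.0], 0.75, [268.0, 259.0])]
top green_mark [([482.0, 108.0, 92.0], 0.61, [272.0, 243.0])]
top lid_grip [([469.0, -54.0, 52.0], 0.72, [339.0, 250.0]), ([504.0, -201.0, 42.0], 0.65, [397.0, 238.0])]
top chocolate_mid [([480.0, 360.0, 14.0], 0.41, [175.0, 242.0])]
top spice_jar [([692.0, 20.0, -1.0], 0.45, [309.0, 165.0])]
top tin [([680.0, 389.0, -0.0], 0.6, [169.0, 167.0])]
top onion_1 []
side chopper [([446.0, 120.0, 0.0], 0.91, [333.0, 254.0]), ([446.0, 115.0, 81.0], 0.17, [335.0, 221.0])]
side ledge [([443.0, 115.0, 80.0], 0.71, [337.0, 222.0])]
side green_mark [([488.0, 107.0, 94.0], 0.71, [319.0, 211.0]), ([503.0, -195.0, 39.0], 0.32, [342.0, 183.0])]
side lid_grip [([474.0, -52.0, 54.0], 0.79, [340.0, 200.0]), ([501.0, -191.0, 39.0], 0.53, [342.0, 184.0])]
side chocolate_mid [([480.0, 361.0, 9.0], 0.64, [283.0, 312.0])]
side spice_jar [([688.0, 19.0, 2.0], 0.8, [252.0, 216.0])]
side tin []
side onion_1 [([752.0, 166.0, -3.0], 0.96, [203.0, 240.0]), ([688.0, 24.0, 0.0], 0.23, [251.0, 218.0])]
0.9
```

Run:
```python
import cv2,numpy as np
a=cv2.imread('pics/top0.png');b=cv2.imread('pics/side0.png')
A=cv2.resize(a[180:320,130:450],None,fx=2.5,fy=2.5,interpolation=3)[:, :800]
cv2.imwrite('pics/v1.png',A)
cv2.imwrite('pics/v2.png',cv2.resize(b,None,fx=1.4,fy=1.4,interpolation=3))
```

```text
(no output)
```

View pics/v1.png

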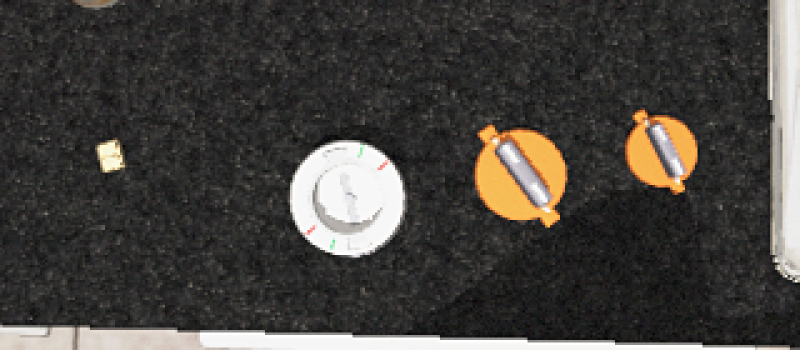

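View pics/v2.png

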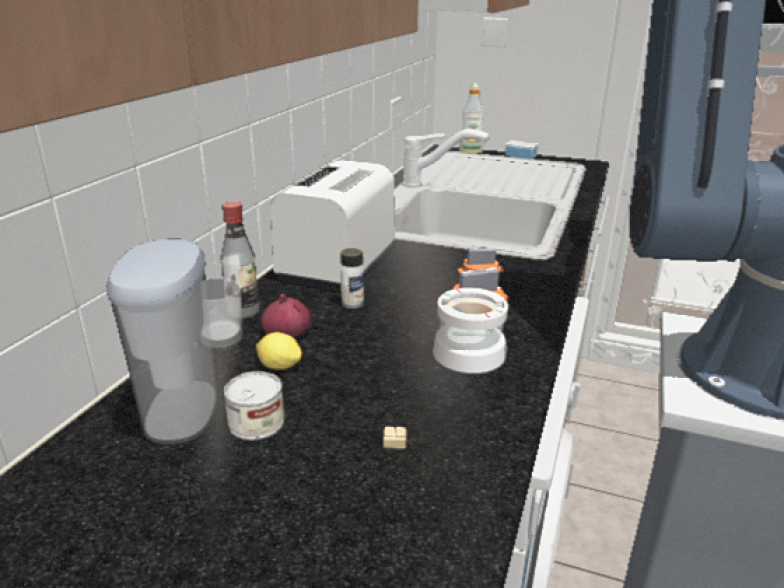

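The small crop (full-image pixels) shows two orange lids, at (338,250) and (395,241). The second is clearly smaller, so it is the one meant. The chocolate is at (174,242); the lemon is the only other pale or yellow thing. The chopper is at (270,259), with green and red marks on its rim. Next I take close wrist views.

```bash
cat >> h.py <<'E'
def wgrab():
    s=manip.sense(); f=vision.grab_frame('wrist'); T=np.eye(4); T[:3,:3]=R.from_rotvec(s['tool_rot']).as_matrix(); T[:3,3]=s['tool_pos']
    f['world_to_cam']=np.linalg.inv(T@f['tool_from_camera']); return f
E
python3 - <<'E'
from h import *
import pickle
print(R.from_rotvec(manip.sense()['tool_rot']).as_matrix().round(2).tolist())
a=0.0
ims=[]
for n,p in [('lid',(470,-197,260)),('chop',(413,116,300)),('choc',(450,360,260))]:
    for a in (0,np.pi):
        q=manip.solve_ik(p,down(a)); print(n,a,None if q is None else np.round(q,2))
p0=vision.grab_frame('wrist'); print(p0['tool_from_camera'].round(2).tolist(),p0['fx'])
E
```

```text
[[-0.0, 0.96, 0.29], [0.0, 0.29, -0.96], [-1.0, -0.0, -0.0]]
lid 0 [-0.49  0.23  1.7   0.    1.2  -0.49]
lid 3.141592653589793 [-0.49  0.23  1.7   0.    1.2   2.65]
chop 0 [ 0.17  0.04  1.83 -0.    1.27  0.17]
chop 3.141592653589793 None
choc 0 [ 0.59  0.36  1.53 -0.    1.25  0.59]
choc 3.141592653589793 [ 0.59  0.36  1.53  0.    1.25 -2.55]
[[0.0, -0.27, 0.96, -166.59], [-0.0, -0.96, -0.27, 75.56], [1.0, -0.0, -0.0, 0.09], [0.0, 0.0, 0.0, 1.0]] 304.22345860959285
```

Run:
```python
from h import *
import pickle
fs={}
for n,p,a in [('lid',(503,-197,170),-1.11),('chop',(444,117,200),-1.24),('choc',(480,360,150),0.3-np.pi/2)]:
    if n!='lid': 
        c=manip.sense()['tool_pos']; manip.move_straight((c[0],c[1],215)) if c[2]<210 else 0
    manip.move_ptp((p[0],p[1],215),down(a)) if n!='lid' else 0
    manip.move_ptp(p,down(a))
    f=wgrab(); fs[n]=f; save(f,'w_'+n)
    for l in {'lid':['lid_grip'],'chop':['chopper','ledge','green_mark'],'choc':['chocolate_mid']}[n]:
        print(l,[(np.round(d['position'],1).tolist(),round(d['conf'],2),project(f,np.array(d['position'])).round().tolist()) for d in mark_of(f,l)])
    print(manip.sense()['clock'], manip.sense()['joints'])
pickle.dump(fs,open('fs.pkl','wb'))
cv2.imwrite('pics/v3.png',np.vstack([np.hstack([cv2.cvtColor(fs[k]['img'],4)[60:360,80:480] for k in ('lid','chop')]),np.hstack([cv2.cvtColor(fs['choc']['img'],4)[60:360,80:480],np.zeros((300,400,3),np.uint8)])]))
```

```text
lid_grip [([501.5, -197.4, 45.4], 0.94, [283.0, 207.0]), ([473.9, -50.6, 52.0], 0.73, [129.0, 167.0])]
2.7917 [-4.60993778e-01  3.89441937e-01  1.72666432e+00 -7.59863850e-05
  1.02530924e+00  6.50315756e-01]
chopper [([438.4, 120.5, 1.1], 0.63, [280.0, 194.0])]
ledge [([441.5, 119.4, 1.5], 0.75, [281.0, 192.0]), ([447.6, 118.2, 77.3], 0.58, [284.0, 203.0])]
green_mark [([494.5, 105.5, 93.3], 0.71, [314.0, 163.0])]
4.9083 [ 1.55637500e-01  2.07769590e-01  1.89610553e+00 -2.97792103e-06
  1.03714988e+00  1.39607317e+00]
chocolate_mid [([478.1, 365.8, 12.0], 0.72, [277.0, 203.0])]
6.5917 [ 5.64862322e-01  5.12715020e-01  1.57979733e+00 -6.02617581e-05
  1.04605033e+00  1.83648882e+00]
```

View pics/v3.png

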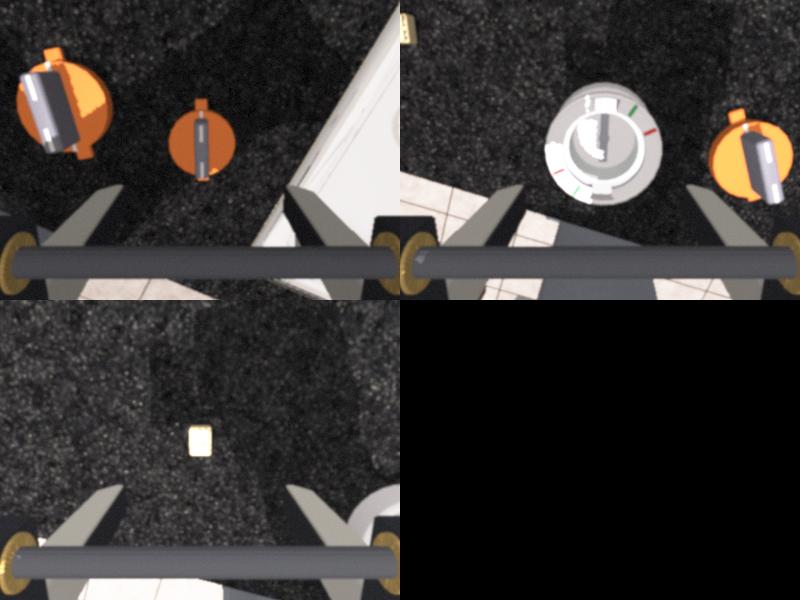

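The wrist crops show the small lid at (202,140) with its bar and lugs vertical in the image. The collar is at (603,145), notches at about (605,103) and (602,190), green marks at (633,110) and (576,190), red at (650,132) and (559,171). The chocolate is at (200,441). I now measure the poses from the pixels.

```bash
cat > m.py <<'E'
from h import *
def blobs(mask,amin=4):
    n,_,st,c=cv2.connectedComponentsWithStats(mask.astype(np.uint8),connectivity=8)
    return sorted([(int(st[i,4]),c[i]) for i in range(1,n) if st[i,4]>=amin],key=lambda t:-t[0])
def chopper(f):
    I=f['img'].astype(int); r,g,b=I[...,0],I[...,1],I[...,2]; out={}
    C0=project(f,np.array([444,117,95]))
    for nm,m in (('green',(g-r>35)&(g-b>25)),('red',(r-g>50)&(r-b>50)&(abs(r-b)>0)&(b-g>-15))):
        P=[(a,ray(f,c,95)[:2]) for a,c in blobs(m) if np.hypot(*(c-C0))<75]
        out[nm]=P; print(nm,[(a,p.round(1).tolist()) for a,p in P])
    return out
E
python3 - <<'E'
from m import *
import pickle
fs=pickle.load(open('fs.pkl','rb'))
o=chopper(fs['chop'])
for nm,off in (('green',.55),('red',1.1)):
    P=[p for _,p in o[nm][:2]]
    if len(P)==2: d=P[0]-P[1]; print(nm,'centre',(P[0]+P[1])/2,'r',np.hypot(*d)/2,'notch ang',np.mod(np.arctan2(d[1],d[0])+off+np.pi/2,np.pi)-np.pi/2)
f=fs['lid'];I=f['img'].astype(int);m=(I[...,0]-I[...,2]>60)
m[:, :210]=0; a,c=blobs(m)[0]; print(a,c)
ys,xs=np.nonzero(m&(np.hypot(np.arange(560)[None]-c[0],np.arange(420)[:,None]-c[1])<60)); print('lid rows',ys.min(),ys.max(),xs.min(),xs.max())
top=xs[ys<=ys.min()+2].mean(); bot=xs[ys>=ys.max()-1].mean()
A=ray(f,(top,ys.min()-.5),9); B=ray(f,(bot,ys.max()+.5),9); print('lugs',A,B,(A+B)/2,np.arctan2(*(A-B)[[1,0]]),np.hypot(*(A-B)[:2]))
f=fs['choc'];I=f['img'].astype(int);m=(I.min(2)>130)&(I[...,0]-I[...,2]>8)
for a,c in blobs(m,100)[:3]: print('ch',a,c,ray(f,c,20),ray(f,c,15))
c0=cv2.convertScaleAbs
cv2.imwrite('pics/v4.png',np.hstack([cv2.resize(cv2.cvtColor(fs[k]['img'],4)[y-65:y+65,x-65:x+65],(400,400),interpolation=2) for k,x,y in (('lid',282,200),('chop',283,205))]))
E
```

```text
green [(35, [487.9, 104.9]), (18, [399.0, 129.4])]
red [(50, [475.1, 83.2]), (19, [411.9, 150.9])]
green centre [443.41755589 117.13202426] r 46.11302295448885 notch ang 0.28123241116158537
red centre [443.52666895 117.03053715] r 46.300194379655714 notch ang 0.28070164212829596
2840 [281.58626761 199.36901408]
lid rows 158 241 248 315
lugs [ 540.90026044 -175.01675297    9.        ] [ 456.07218767 -218.83430764    9.        ] [ 498.48622406 -196.9255303     9.        ] 0.47679618322868905 95.47659413425814
ch 2870 [185.95714286 365.08850174] [259.08280857 412.4478598   20.        ] [254.13834202 412.97551939  15.        ]
ch 1828 [162.35940919 279.84628009] [361.28217615 460.30101547  20.        ] [358.05885177 461.63457129  15.        ]
ch 1794 [405.37959866 279.60535117] [438.89939312 209.09046169  20.        ] [436.98322229 206.19337411  15.        ]
```

View pics/v4.png

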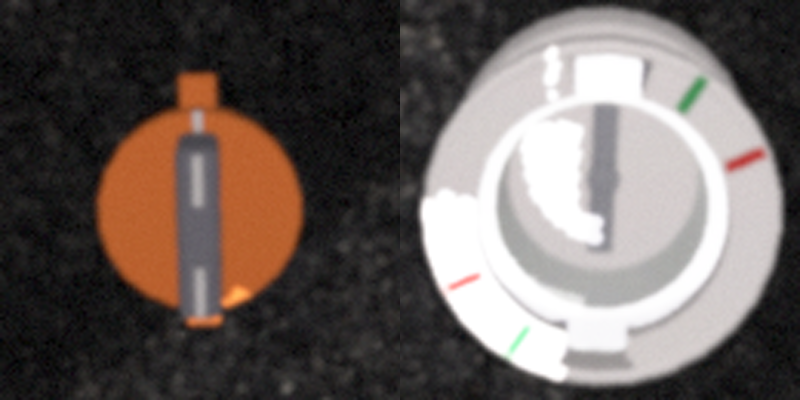

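Run:
```python
from m import *
import pickle
fs=pickle.load(open('fs.pkl','rb'))
f=fs['lid']; px=lambda u,v:(217+u*.325-.34,135+v*.325-.34)
L=ray(f,px(198,73),12); t=ray(f,px(198.5,136),56); b=ray(f,px(200,318),56); b0=ray(f,px(200,318),24)
print('lug',L,'bar',t,b,b0,'len',np.hypot(*(t-b)[:2]))
l=ray(f,px(97,209),24); r=ray(f,px(304,209),24); print('disc',l,r,(l+r)/2,np.hypot(*(l-r)[:2]))
i1=ray(f,px(197.5,155),56);i2=ray(f,px(199.5,315),56);print('bar ang',np.arctan2(*(i1-i2)[[1,0]]))
for ang in (.45,.47,.49): print(ang, L[:2]-45.5*np.array([np.cos(ang),np.sin(ang)]))
f=fs['choc'];I=f['img'].astype(int);m=(I.max(2)>120);m[:150]=0;m[240:]=0;m[:,:230]=0;m[:,330:]=0
a,c=blobs(m,50)[0]; pts=cv2.findNonZero(m.astype(np.uint8)); rc=cv2.minAreaRect(pts); print('choc',a,c,rc)
for z in (20,17,10): print(z,ray(f,c,z))
bx=cv2.boxPoints(rc); P=np.array([ray(f,q,20)[:2] for q in bx]);d=[P[i]-P[i-1] for i in range(2)];print([(np.hypot(*v),np.arctan2(v[1],v[0])) for v in d])
print('cam',np.linalg.inv(f['world_to_cam'])[:3,3])
```

```text
lug [ 540.34724649 -175.33556553   12.        ] bar [ 527.60743448 -182.28038083   56.        ] [ 475.32717212 -208.51278513   56.        ] [ 464.47581579 -213.55048383   24.        ] len 58.49243427245075
disc [ 484.53905213 -164.20275749   24.        ] [ 516.1176371  -227.99058929   24.        ] [ 500.32834462 -196.09667339   24.        ] 71.17650254123078
bar ang 0.46892674598550993
0.45 [ 499.37690333 -195.12649733]
0.47 [ 499.78088938 -195.94189151]
0.49 [ 500.20110143 -196.74904344]
choc 742 [279.64555256 200.51752022] ((279.5, 200.5), (31.0, 23.0), 90.0)
20 [483.04225298 364.57531977  20.        ]
17 [482.33859711 364.40818192  17.        ]
10 [480.6967334  364.01819361  10.        ]
[(np.float64(31.96165594441943), np.float64(0.28385958064862155)), (np.float64(22.74255474507269), np.float64(-1.27235474010695))]
cam [552.67932917 381.11606309 316.89403033]
```

Run:
```python
from h import *
A=0.284-np.pi/2
manip.move_ptp((481.5,364.2,50),down(A))
command_gripper(45)
manip.move_straight((481.5,364.2,3),feed=100)
command_gripper(10,15); s=manip.sense(); print('gap',s['finger_gap'])
manip.move_straight((481.5,364.2,220),feed=250)
B=0.281-np.pi/2
manip.move_ptp((443.5,117.1,200),down(B)); print('gap',manip.sense()['finger_gap'])
print(manip.move_straight((443.5,117.1,52),feed=120,force_limit=12), manip.sense()['tool_pos'])
command_gripper(31)
manip.move_straight((443.5,117.1,200),feed=200)
f=wgrab(); save(f,'w_choc2'); print([(np.round(d['position']),d['conf']) for d in mark_of(f,'chocolate_mid')])
cv2.imwrite('pics/v5.png',cv2.resize(cv2.cvtColor(f['img'],4)[140:270,218:348],(400,400)))
print(manip.sense()['clock'],manip.sense()['wrist_force'])
```

```text
gap 21.756328831834335
gap 21.611310044866944
False [443.8762072  117.18557138  52.50949775]
[(array([441., 118.,  55.]), 0.88)]
13.9083 [ 0.02616587  0.26251147 -0.99998531]
```

View pics/v5.png

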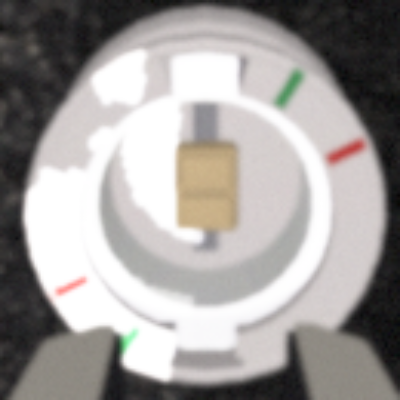

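Run:
```python
from h import *
a=0.468-np.pi/2; x,y=500.7,-195.9
manip.move_ptp((470,-60,210),down((a-1.29)/2)) if False else None
manip.move_ptp((x,y,200),down(a))
command_gripper(42)
manip.move_straight((x,y,70),feed=200)
f=wgrab(); save(f,'w_lid2')
print([(np.round(d['position'],1),round(d['conf'],2)) for d in mark_of(f,'lid_grip')])
print('down',manip.move_straight((x,y,27.5),feed=60,force_limit=10), manip.sense()['tool_pos'])
command_gripper(5,50); s=manip.sense(); print('gap',s['finger_gap'],s['wrist_force'],s['torque'])
manip.move_straight((x,y,190),feed=200); s=manip.sense(); print(s['finger_gap'],s['wrist_force'],s['clock'])
f=wgrab(); save(f,'w_lid3')
cv2.imwrite('pics/v6.png',cv2.resize(cv2.cvtColor(f['img'],4)[180:420,120:440],(800,600)))
```

```text
[(array([471.7, -52. ,  49.1]), 0.76), (array([ 498.9, -198.3,   44. ]), 0.7)]
down False [ 500.86182986 -195.98714471   27.67699237]
gap 13.339927591762375 [-1.1797947   0.39732432  2.1931493 ] [ 0.00838932  0.04760672 -0.146405  ]
13.466489217938209 [ 0.26040594  1.24396874 -1.81170302] 18.8583
```

View pics/v6.png

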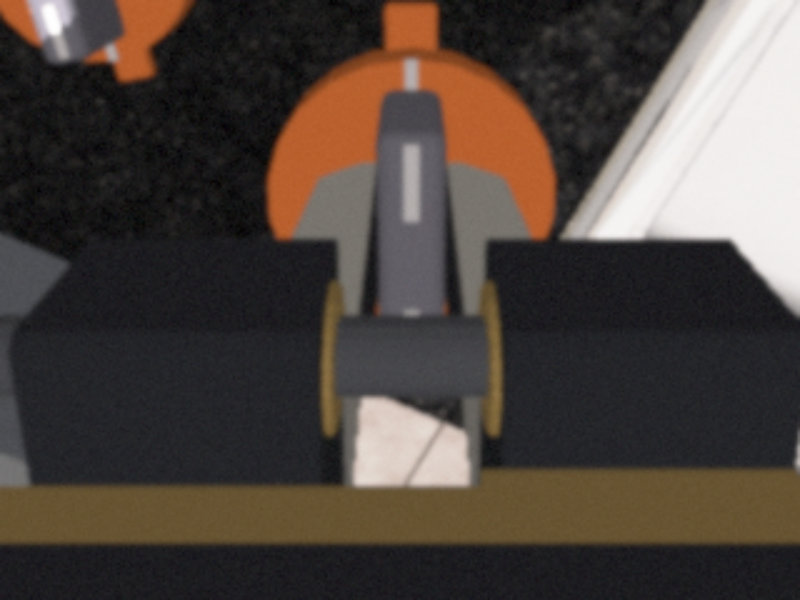

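Run:
```python
from h import *
s=manip.sense();f=wgrab();p=np.array(s['tool_pos']);M=R.from_rotvec(s['tool_rot']).as_matrix()
px=lambda u,v:(120+u*.4-.3,180+v*.4-.3)
for n,uv,dz in (('lugL',(384,3),-15.5),('lugR',(438,3),-15.5),('discL',(266,185),-3.5),('discR',(556,185),-3.5),('inlay',(411,145),28.5),('inlay2',(411,60),-3.5)):
    print(n,(M.T@(ray(f,px(*uv),p[2]+dz)-p)).round(1))
u=np.array(f['img'][176:186,284].tolist());print(u.tolist())
```

```text
lugL [15.5 44.2 -6.6]
lugR [15.4 44.2  6.4]
discL [  3.6   1.9 -35.1]
discR [ 3.4  1.9 34.9]
inlay [-28.5  24.1  -0.1]
inlay2 [ 3.5 33.  -0.1]
[[20, 22, 23], [17, 17, 19], [23, 20, 20], [46, 29, 23], [89, 48, 28], [133, 69, 32], [167, 85, 42], [177, 90, 41], [183, 93, 45], [185, 96, 47]]
```

Run:
```python
from h import *
a=0.281-np.pi/2; x,y=444.4,117.35
manip.move_ptp((x,y,190),down(a))
manip.move_straight((x,y,138),feed=120)
manip.wait(0.2); s=manip.sense(); print(s['tool_pos'],s['wrist_force'])
h=manip.move_straight((x,y,99.5),feed=30,force_limit=8); manip.wait(0.1); s=manip.sense(); print(h,s['tool_pos'],s['wrist_force'],s['torque'],s['finger_gap'],s['clock'])
```

```text
[444.8322562  117.36357057 138.67332731] [ 0.86934697 -0.12099487 -1.44610905]
True [444.30104272 117.31317464 101.55461054] [-0.79137711  0.16004421  5.45021971] [-0.026357    0.12208377 -0.00238174] 13.824875691019352 22.1667
```

```bash
cat > tw.py <<'E'
from h import *
def twist(t,z=101.3,feed=None):
    a=0.281-t-np.pi/2; c=np.array([443.5,117.1])+0.9*np.array([-np.sin(a),np.cos(a)])
    manip.move_ptp((c[0],c[1],z),down(a)); manip.wait(0.1)
    s=manip.sense(); m=R.from_rotvec(s['tool_rot']).as_matrix()
    print(t,'t_meas',round(0.281-np.pi/2-np.arctan2(m[1,2],m[0,2]),3),np.round(s['tool_pos'],1),np.round(s['wrist_force'],1),np.round(s['torque'],3),round(s['finger_gap'],2),s['clock'])
E
python3 - <<'E'
from tw import *
f=vision.grab_frame('side'); save(f,'side_seat'); cv2.imwrite('pics/v7.png',cv2.resize(cv2.cvtColor(f['img'],4)[150:270,260:420],(800,600),interpolation=2))
for t in (0,.1,.2,.3): twist(t)
E
```

```text
0 t_meas 0.0 [444.6 117.4 101.5] [-1.4 -0.5  5.5] [-0.032  0.226 -0.042] 14.06 22.5667
0.1 t_meas 0.099 [444.8 117.3 101.6] [-0.   0.   5.6] [-0.077  0.102 -0.093] 13.05 22.9167
0.2 t_meas 0.199 [444.8 117.2 101.5] [-0.2 -0.4  4.6] [-0.148  0.095 -0.062] 13.85 23.2667
0.3 t_meas 0.299 [444.7 117.  101.5] [-0.3 -1.5  6.2] [-0.2    0.121 -0.081] 13.58 23.6167
```

View pics/v7.png

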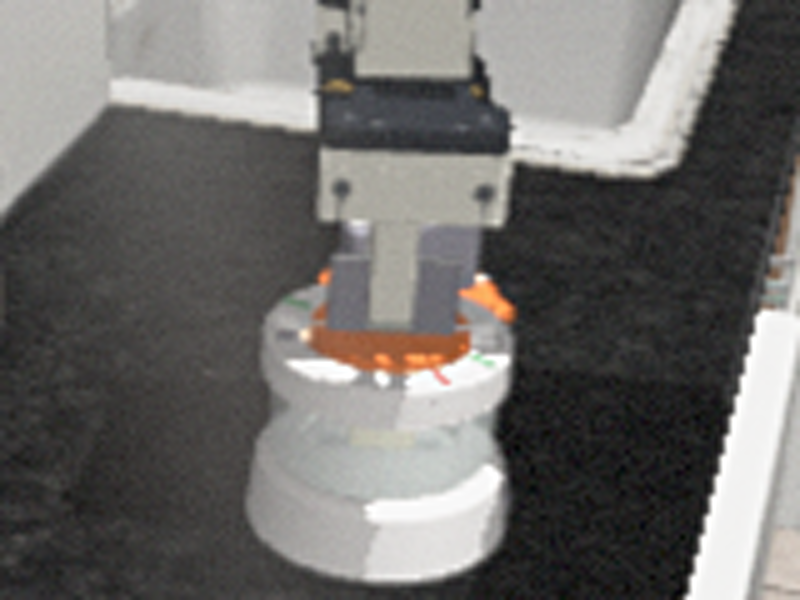

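The lid sits nearly flush in the collar at (390,340), with the chocolate visible in the bowl at (380,438). The seating height also matches (101.55 measured, 101.5 expected). I continue the twist.

Run:
```python
from tw import *
for t in (.4,.5,.55): twist(t)
manip.wait(0.5); s=manip.sense(); print(s['torque'],s['wrist_force'])
f=wgrab(); save(f,'w_end'); M=f['world_to_cam']
for d in (0,.55):
  for r in (37,46): print(project(f,np.array([443.5+r*np.cos(.281-d),117.1+r*np.sin(.281-d),95])).round(1))
cv2.imwrite('pics/v8.png',cv2.resize(cv2.cvtColor(f['img'],4)[150:300,180:380],(800,600),interpolation=2))
```

```text
0.4 t_meas 0.399 [444.8 116.9 101.6] [-0.2 -0.8  5.7] [-0.261  0.123 -0.045] 13.62 23.9667
0.5 t_meas 0.499 [444.7 116.8 101.6] [-0.1 -1.9  5. ] [-0.266  0.148 -0.066] 13.52 24.3167
0.55 t_meas 0.549 [444.7 116.8 101.6] [ 0.5 -2.   6. ] [-0.289  0.151  0.031] 13.4 24.6667
[-0.27929972  0.15098461 -0.02757693] [-0.09655597 -1.60708705  5.45440611]
[251.6 206.8]
[243.1 194. ]
[284.4 197.7]
[284.5 182.5]
```

View pics/v8.png

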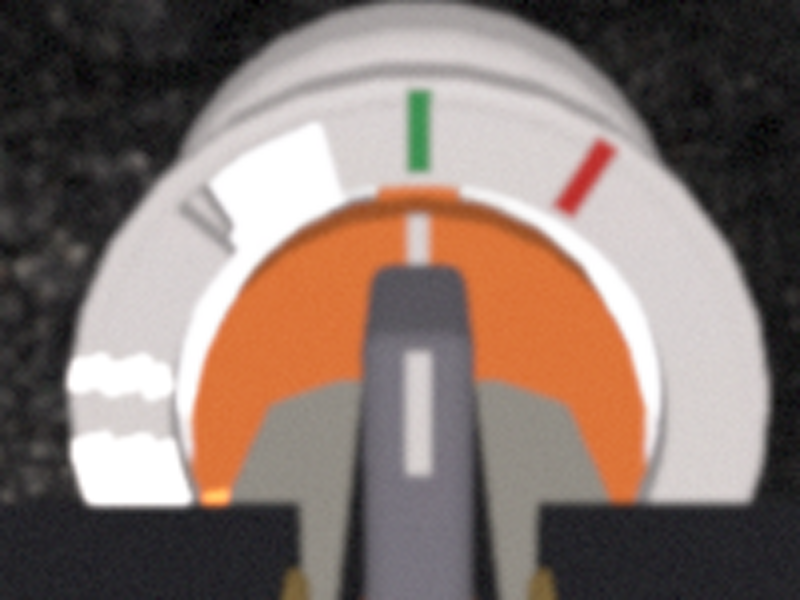

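The lid's white inlay (418,235) lines up with the green mark (419,130). The lug is under the rim, and the red mark (585,178) has not been reached.

```bash
python3 -c "
from h import *
manip.sign_off()"
```

```text
the job is handed in; nothing more can be done
```

The job is done and handed in at about 25 s. The white chocolate is in the chopper bowl. The smaller orange lid is fitted and twisted clockwise to the green marks, and the gripper is still holding it.

- **Chocolate:** the picture after release showed it lying in the bowl. The side view taken after fitting the lid also showed a pale piece there.
- **Seating:** the lid touched down with the TCP at 101.55 mm, against 101.5 mm expected for fully seated. It turned freely from there, and the last picture shows a lug under the rim.
- **Twist:** the gripper turned 0.549 rad of the 0.55 rad wanted. In the last wrist view the lid's inlay lines up with the green mark, well short of the red one, and the push at the lid was about 5.5 N.
- **Weaker or unclear readings:**
  - The wrist torque about the vertical was too noisy to confirm the spring load, so the twist angle rests on the picture and the tool pose.
  - The networks' positions differed from my pixel measurements by a few mm, and I used the pixel measurements.
- **Bystanders:** I kept clear of the spice jar, the tin and the onion, but took no final picture of them.

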